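# Bring the hanging magnifier to rest over the coin

### The arm

A 6-joint arm with a two-finger parallel gripper is mounted at the origin on the work surface. World frame = base frame: x ahead of the robot, y to its left, z up, the work surface at z = 0. Lengths are in m, angles in rad, forces in N, time in s.
With the tool pointing down it reaches from about 0.375 to 0.925 m from the base axis. Payload 5.7 kg.
Tool frame: the origin (TCP) lies midway between the tips of the shut fingers; the grasp point (between the pads) lies 19 mm behind it; z points along the fingers, y is the line along which they close (so a half turn about z gives the same grasp; the last joint's range is limited). The gripper opens to 88 mm and grips with 3 to 60 N. Pads are 20 mm wide; open, the fingers measure 115 mm over their backs; the gripper's body (75 mm by 178 mm) begins 61 mm behind the grasp point.
Start: joints at [-1.385, 0.359, 1.51, -0, 1.272, -0.115], TCP at [0.178, -0.573, 0.223] pointing down, gripper open.
Joint ranges: [-2.97, 2.97], [-1.01, 2.36], [0.21, 2.38], [-0.96, 4.11], [0.2, 2.71], [-2.98, 2.98]. Speed limits (rad/s): [2.39, 2.39, 3.14, 3.14, 3.14, 3.14].

### API

Orientations are given as a unit quaternion [x, y, z, w].
In Python, from bench import move_ptp, servo_line, goto_joints, move_gripper, sleep, inverse_kinematics, capture, PlanningError, close_job, spot_in, silhouettes, current_clock, current_joint_pos, current_qvel, current_joint_torque, current_position, current_orientation, current_force, current_torque, current_finger_gap, current_grip_force gives the robot as it stands. Calls block until the motion is done:
- move_ptp(position, orientation): joint-space move of the TCP to a pose.
- servo_line(position, orientation=None, rate=0.15, contact_N=None): straight line of the TCP; orientation=None keeps the orientation; rate is the mean speed in m/s. With contact_N (N) it stops when the force on the tool has changed by that much, and returns True; else False.
- goto_joints(angles): joint-space move.
- move_gripper(opening): finger opening in m; the grip force is fixed at half the most; returns when the fingers have stopped.
- sleep(seconds).
- inverse_kinematics(position, orientation): joint angles nearest the present ones, or None.
- capture(name): name is "scene" or "top" or "wrist"; returns a dict with "image" (420x560x3 uint8, blue, green, red), "range_z" (420x560 float32, m along the optical axis (not along the pixel's ray), 0 where there is no reading), "intrinsics" (3x3 intrinsics, pixels), "R" (3x3) and "t" (3): a world point X has camera coordinates R X + t. Camera axes: x right, y down, z forward; pixel columns grow to the right and rows downward; lengths in m; the calibration is good to about 2 mm. A picture is of the moment at which its call begins.
A pose or a line that the arm cannot do raises PlanningError and nothing moves.
- close_job(): hands the job in; it is judged then, once.
Trained networks look in the newest picture that a camera, given by its name, has taken for a name from the list of things; names that differ only in an ending like _2 or _b are one class to them, and where a whole thing is asked for, a point or a joint stands for the part that bears it (a point fixed in the world has none). Each returns a list of dicts, best first, with "conf" (0 to 1); they miss things now and then, are a little off and sometimes report something else, mostly with a low value. They report only what shows in the picture. A call takes as long as a camera call. They do not tell look-alikes from the thing itself.
- spot_in(camera, query): "xy" ([column, row] in pixels, amid what is visible of it).
- silhouettes(camera, query): "region" (420x560 bool, what is visible of it) and "xy" ([column, row] in pixels, amid what is visible of it).
Readings, each from a call of its own:
- current_clock(): time.
- current_joint_pos(): joint angles.
- current_qvel(): joint speeds.
- current_joint_torque(): joint torques, N m.
- current_position(): TCP position.
- current_orientation(): TCP orientation.
- current_force(): force on the tool from outside, world axes, zero at the start.
- current_torque(): the same for the moment, N m.
- current_finger_gap(): finger opening in m.
- current_grip_force(): force on a finger pad.
Only numpy, scipy, OpenCV 4.12 (cv2) and the standard library are available. Lean on these libraries where they do the work, as an engineer would, in place of code of your own. Each camera call takes 0.05 s, during which the arm holds its last target. There are 200 camera calls.

### The job

Take the carriage of the rail-mounted magnifier by the fin on its top, draw it along the rail so that the magnifier slips off its parking peg, and stop it with the lens centred over the coin on the plinth. The magnifier will swing freely once it is off the peg: steady it by moving the carriage only, keep it still over the coin for a few seconds, then let go and leave it hanging plumb and still. Do not touch the magnifier with the gripper, do not let it swing wildly, and leave the other things on the desk where they are.

Things in the scene. Friction and masses are not known exactly. Their poses are not given: they have to be found in the camera images.
- stand: Fixed aluminium stand, may be turned slightly: a square rail (22 mm, centre 270 mm above the desk) between two uprights 690 mm apart, on feet 160 x 50 x 12 mm. Origin on the desk under the middle of the rail; y runs along the rail to the parking end, x points away from the robot to the side where the magnifier hangs.
- peg (a point): Steel parking peg of the stand, 10 mm thick, along the stand's x; the point is on its axis where the arm leans, 81 mm above the desk. When the carriage is drawn away, the arm's tip rides over the peg after some 35 mm of travel and drops off at a swing angle of about +0.45 rad.
- carriage (a joint): Position of the black carriage (60 x 60 x 35 mm block, nominally 0.4 kg, friction 1.5 N plus 2 N per m/s) along the rail, m: 0 at the parking end (against its stop, 240 mm from the middle of the rail), growing towards the stand's -y, end stop at 0.47. It stays where it is left.
- fin (a point): Point to grip the fin on the carriage's top: a dark steel plate 14 mm thick along the rail, 40 mm across it, reaching from 17 to 72 mm above the rail's centre line; the point is 48 mm above that line, 318 mm above the desk, midway along the carriage. Grip from above, fingers closing along the rail.
- loupe (a joint): Swing angle of the magnifier, rad: 0 plumb, positive with the lens towards the stand's +y; parked at about +0.32; limits +-1.1. Off the peg it swings freely at 4.4 rad/s (period 1.43 s), dying away only in some 70 s. A carriage acceleration a (m/s2, towards growing carriage) adds +1.97 a to its angular acceleration (rad/s2).
- pivot (a point): Pivot of the magnifier, carried by the carriage: 70 mm from the rail in the stand's x, level with it, in line with the fin. Nominal swinging mass 0.5 kg, centre of mass 26 mm below the pivot, inertia about it 0.0067 kg m2. The 8 mm arm runs from 200 mm below it up to a counterweight disc (56 mm across, 30 mm thick), top 93 mm above it.
- lens (a point): Centre of the magnifier's lens: black ring 100 mm outside, 80 mm glass, 16 mm thick, level when plumb. It is fixed to the arm 165 mm below the pivot and reaches out from it in the stand's x: 125 mm from the rail, 105 mm above the desk when plumb, then in line with pivot and fin.
- coin (a point): Centre of the top of the coin under study: silver coin of 40 mm on a white disc in the middle of a fixed black plinth 90 x 90 mm; coin top 24.5 mm above the desk. It lies under the lens's path, some 180 to 400 mm of carriage travel from the parking end.
- slab_a: Bystander: white coin holder 60 x 86 x 8 mm lying under the rail; origin at the centre of its underside.
- slab_b: Bystander: a second such coin holder under the rail.
- can: Bystander: green drinks can, 66 mm by 115 mm; origin at its underside.
- squeeze_toy: Bystander: orange squeeze toy, 72 mm by 86 mm high; origin at its underside.
- keyboard: Bystander: black keyboard 150 x 430 x 22 mm; origin at the centre of its underside.
- scanner: Bystander: grey and white hand scanner 60 x 100 x 65 mm; origin at the centre of its underside.
- slip_box: Bystander: open cardboard box 100 x 160 x 70 mm; origin at the centre of its underside.
Mind the look-alikes: they are no part of the job. Of the things shaped like the part that bears coin, the black one is meant.

How it is judged:
On the way, in this order (a step that is already met when the one before it is completed fails the run):
1. the carriage is drawn away and the magnifier is off its parking peg (value of joint carriage above 0.08 m and value of joint loupe below 0.2 rad).
2. the magnifier is held still over the coin for 3 s (horizontal distance between lens and coin below 0.02 m and value of joint loupe between -0.08 and 0.08 rad and velocity of joint loupe between -0.35 and 0.35 rad/s and velocity of joint carriage between -0.05 and 0.05 m/s), for 3 s.
At the end, for the whole second after the job is handed in: The lens's centre is within 20 mm of the coin's centre, seen from above, the magnifier hangs within 0.08 rad of plumb and turns slower than 0.35 rad/s, and the carriage stands still (under 0.05 m/s), let go (all of step 2); the robot touches nothing.
It fails at once if the robot touches the magnifier (contact force between any of the arm, the fingers and loupe above 1 N).
It fails at once if the magnifier swings wildly (beyond 0.8 rad) (value of joint loupe above 0.8 rad or value of joint loupe below -0.8 rad).
It fails at once if another thing on the desk is shifted by more than 20 mm (distance of any of slab_a, slab_b, can, squeeze_toy, keyboard, scanner, slip_box from where it was at the start of the episode above 0.02 m).
It also fails if it takes over 56 s, if anything falls off the work surface, if the arm or the gripper's body presses on something with over 40 N, if the wrist force passes 120 N, or if a joint passes its speed limit or range.

## Working session

There is one attempt and no reset: what is moved stays moved. The work goes in short steps, each a Python script; the robot and the scene stay as the last script left them, time stands still between calls to the robot, and variables do not carry over. Pictures are saved under pics/ and viewed, at most 10 in all, crops included, and the job is handed in when it is done.

```bash
ls; mkdir -p pics; python3 - <<'E'
from bench import *
import cv2,numpy as np
for n in("scene","top"):
    c=capture(n); cv2.imwrite(f"pics/{n}0.png",c["image"]); np.savez(f"/tmp/{n}0.npz",**c)
    print(n,c["R"].round(3).tolist(),c["t"].round(3),c["intrinsics"].tolist())
    for q in("stand","carriage","loupe","coin","fin","lens","pivot"):
        try: print(q,[(np.round(d["xy"],1).tolist(),round(d["conf"],2)) for d in silhouettes(n,q)])
        except Exception as e: print(q,e)
print(current_clock())
E
```

```text
pics
scene [[0.685, 0.728, -0.009], [0.543, -0.519, -0.661], [-0.486, 0.448, -0.751]] [-0.349 -0.183  1.665] [[423.49534986135995, 0.0, 288.6646675777674], [0.0, 423.49534986135995, 207.14682309193438], [0.0, 0.0, 1.0]]
stand [([284.4, 164.2], 0.77)]
carriage [([359.1, 135.2], 0.85), ([363.7, 164.9], 0.56)]
loupe [([366.4, 163.7], 0.77)]
coin [([194.7, 322.7], 0.98), ([284.5, 252.8], 0.93), ([182.1, 240.0], 0.71), ([323.1, 229.5], 0.56)]
fin [([359.4, 135.6], 0.9)]
lens [([367.5, 166.9], 0.85), ([262.8, 225.7], 0.18)]
pivot [([365.2, 159.5], 0.85)]
top [[0.095, -0.995, 0.003], [-0.973, -0.094, -0.209], [0.208, 0.017, -0.978]] [-0.05   0.558  1.779] [[518.8090151826572, 0.0, 273.74784846847757], [0.0, 518.8090151826572, 205.85815095334883], [0.0, 0.0, 1.0]]
stand [([191.9, 224.1], 0.7)]
carriage [([174.2, 198.2], 0.97)]
loupe []
coin [([393.7, 219.9], 0.91), ([250.0, 201.0], 0.76), ([293.1, 209.0], 0.6)]
fin [([175.4, 192.9], 0.78), ([193.5, 224.3], 0.72)]
lens [([173.4, 191.7], 0.67)]
pivot [([174.9, 189.0], 0.66)]
0.8
```

View pics/scene0.png

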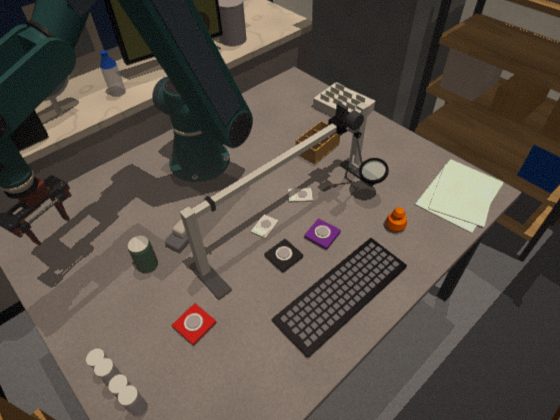

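View pics/top0.png

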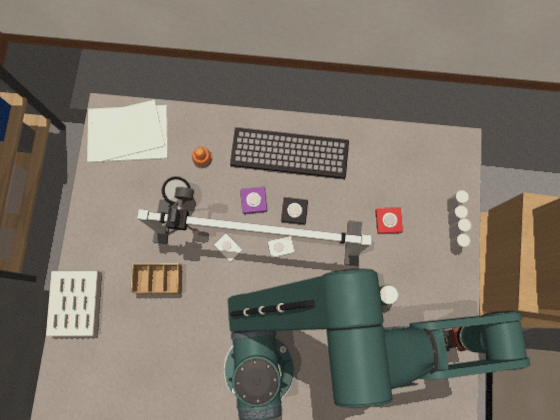

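The black plinth's coin is at (284,254) in the scene view and (294,210) in the top view. The carriage is at the left end of the rail in the top view, around (175,200). The purple and red plinths are look-alikes.

```bash
cat > h.py <<'E'
import numpy as np,cv2
def cloud(c):
    K,R,t,z=c["intrinsics"],c["R"],c["t"],c["range_z"]
    v,u=np.indices(z.shape)
    p=np.stack([(u-K[0,2])/K[0,0]*z,(v-K[1,2])/K[1,1]*z,z],-1)
    w=(p-t)@R; w[z<=0]=np.nan
    return w
def P(c): return c["intrinsics"]@np.c_[c["R"],c["t"]]
def tri(c1,p1,c2,p2):
    X=cv2.triangulatePoints(P(c1),P(c2),np.float64(p1),np.float64(p2)).ravel(); return X[:3]/X[3]
def proj(c,X):
    q=P(c)@np.r_[X,1]; return q[:2]/q[2]
E
python3 - <<'E'
from h import *
S,T=[dict(np.load(f"/tmp/{n}0.npz")) for n in("scene","top")]
W={}
for n,c in(("scene",S),("top",T)):
    w=W[n]=cloud(c); 
    # coin/white disc: bright blob near plinth
    u0,v0={"scene":(284,254),"top":(294,210)}[n]
    g=cv2.cvtColor(c["image"],cv2.COLOR_BGR2GRAY)[v0-14:v0+15,u0-14:u0+15]
    m=(g>90).astype(np.uint8); k,l,st,ce=cv2.connectedComponentsWithStats(m)
    i=1+np.argmax(st[1:,4]); print(n,"blob",ce[i]+[u0-14,v0-14],st[i])
    c["coin"]=ce[i]+[u0-14,v0-14]
    mm=np.zeros(w.shape[:2],bool); mm[v0-14:v0+15,u0-14:u0+15]=l==i
    print(" depth coin",np.nanmean(w[mm],0))
    # rail
    X=w.reshape(-1,3); r=(X[:,2]>.272)&(X[:,2]<.29)&(X[:,0]>.3)&(X[:,0]<.75)&(abs(X[:,1])<.5)
    A=X[r]; ln=cv2.fitLine(A[:,:2].astype(np.float32),cv2.DIST_HUBER,0,.005,.005).ravel(); print(" rail",ln,A.min(0),A.max(0),len(A),np.median(A[:,2]))
    for lo,hi in((.3,.335),(.335,.35),(.353,.38)):
        f=(X[:,2]>lo)&(X[:,2]<hi)&(X[:,0]>.35)&(X[:,0]<.8)&(abs(X[:,1]-.2)<.25); B=X[f]; print(lo,len(B),B.mean(0).round(4),B.min(0).round(3),B.max(0).round(3))
X=tri(S,S["coin"],T,T["coin"]); print("coin tri",X,proj(S,X)-S["coin"],proj(T,X)-T["coin"])
E
```

```text
scene blob [283.43877551 252.80612245] [  5   6  18  15 196]
 depth coin [ 0.5617377  -0.07135215  0.02183496]
 rail [0.01972769 0.9998054  0.44502917 0.02335412] [ 0.41472368 -0.30751742  0.27202566] [0.52868355 0.41254677 0.28995509] 1595 0.2805087137102524
0.3 200 [0.4856 0.2758 0.3203] [0.424 0.242 0.301] [0.533 0.299 0.334]
0.335 145 [0.4938 0.27   0.3419] [0.426 0.24  0.335] [0.534 0.302 0.35 ]
0.353 75 [0.5173 0.2655 0.3576] [0.499 0.249 0.353] [0.531 0.284 0.361]
top blob [293.53246753 207.2987013 ] [  0   0  29  29 231]
 depth coin [ 0.5733563  -0.06816632  0.0030648 ]
 rail [0.01566509 0.9998773  0.4397721  0.05927885] [ 0.4143742  -0.30333813  0.27202777] [0.5076584  0.41591704 0.28999847] 1755 0.2820863774775472
0.3 67 [0.4676 0.2825 0.3208] [0.424 0.245 0.3  ] [0.521 0.391 0.334]
0.335 128 [0.475  0.2825 0.3431] [0.425 0.244 0.335] [0.529 0.304 0.35 ]
0.353 114 [0.5145 0.2715 0.3582] [0.499 0.251 0.353] [0.53  0.293 0.366]
coin tri [ 0.56664823 -0.06989472  0.02682226] [ 1.36510422 -0.27737285] [0.63189632 0.51155314]
```

```bash
python3 - <<'E'
import cv2
a=cv2.imread("pics/scene0.png")[85:205,300:420];b=cv2.imread("pics/top0.png")[150:270,120:240]
o=cv2.hconcat([cv2.resize(i,(400,400),interpolation=cv2.INTER_CUBIC) for i in(a,b)])
cv2.imwrite("pics/crop0.png",cv2.convertScaleAbs(o,alpha=1.8,beta=10))
E
```

```text
(no output)
```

View pics/crop0.png

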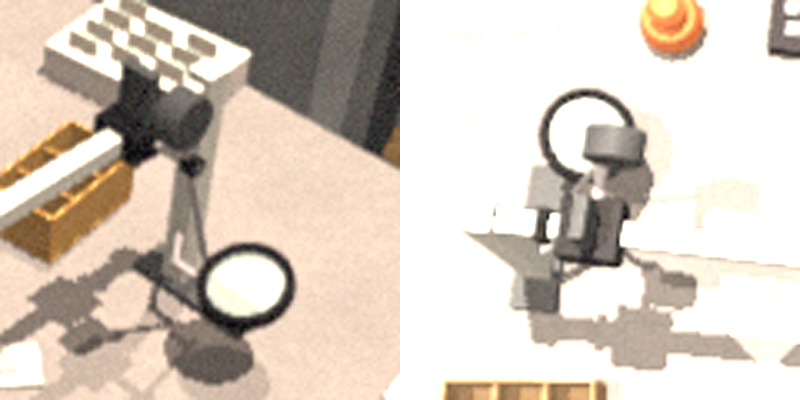

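```bash
cat >> h.py <<'E'
from scipy.spatial.transform import Rotation as Ro
def quat(ang,s=1): # tool down, y along rail dir (sin-ish x=ang,y=1)
    y=s*np.array([np.sin(ang),np.cos(ang),0]);z=np.array([0,0,-1.]);x=np.cross(y,z)
    return Ro.from_matrix(np.c_[x,y,z]).as_quat()
E
python3 - <<'E'
from bench import *
from h import *
print(Ro.from_quat(current_orientation()).as_matrix().round(2).tolist())
for s in(1,-1):
    for p in((.44,-.05,.5),(.41,.2,.5),(.445,.27,.299),(.44,-.07,.3)):
        j=inverse_kinematics(p,quat(.017,s)); print(s,p,None if j is None else np.round(j,2))
s=min((1,-1),key=lambda s:(lambda j:9 if j is None else abs(j[5]))(inverse_kinematics((.44,.27,.299),quat(.017,s)))); print("s",s)
t=current_clock()
servo_line([.178,-.573,.45],rate=.3)
for i,p in enumerate(((.44,-.05,.5),(.41,.2,.5),(.45,.27,.5))):
    move_ptp(p,quat(.017,s)); c=capture("wrist"); np.savez(f"/tmp/w{i}.npz",**c); cv2.imwrite(f"pics/w{i}.png",c["image"])
    print(c["t"],current_clock())
a=[cv2.imread(f"pics/w{i}.png") for i in(0,1,2)]
cv2.imwrite("pics/w.png",cv2.resize(cv2.vconcat([cv2.hconcat(a[:2]),cv2.hconcat([a[2],a[2]])]),(800,600)))
E
```

```text
[[0.96, 0.3, -0.0], [0.3, -0.96, 0.0], [0.0, -0.0, -1.0]]
1 (0.44, -0.05, 0.5) [-0.27 -0.02  1.33 -0.    1.83 -1.82]
1 (0.41, 0.2, 0.5) [ 0.3   0.01  1.3  -0.    1.83 -1.25]
1 (0.445, 0.27, 0.299) [ 0.41  0.18  1.57 -0.    1.39 -1.14]
1 (0.44, -0.07, 0.3) [-0.31  0.06  1.71 -0.    1.37 -1.87]
-1 (0.44, -0.05, 0.5) [-0.27 -0.02  1.33 -0.    1.83  1.32]
-1 (0.41, 0.2, 0.5) [ 0.3   0.01  1.3  -0.    1.83  1.89]
-1 (0.445, 0.27, 0.299) [ 0.41  0.18  1.57 -0.    1.39  2.  ]
-1 (0.44, -0.07, 0.3) [-0.31  0.06  1.71 -0.    1.37  1.27]
s 1
[ 0.04122157 -0.52906161  0.54402725] 3.8667
[-0.20735395 -0.49647607  0.55281454] 4.9083
[-0.27824039 -0.53365996  0.5430416 ] 5.375
```

View pics/w.png

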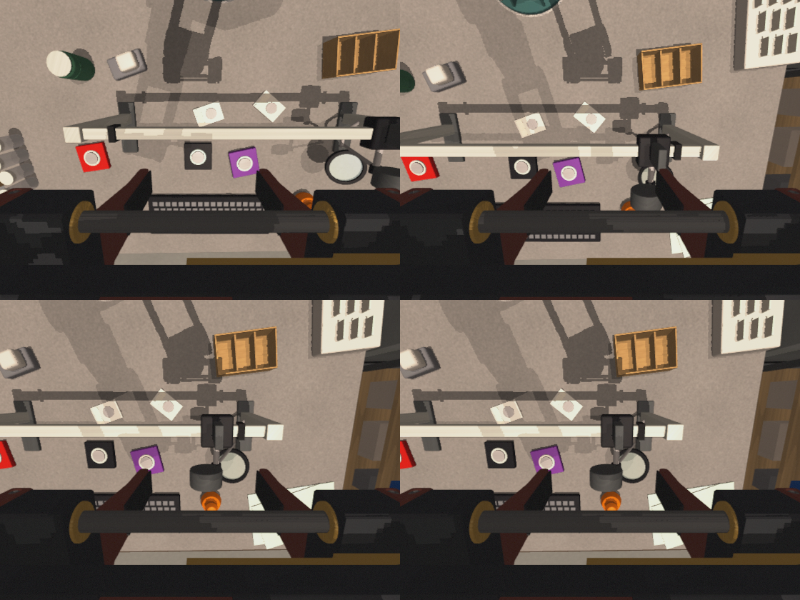

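The black plinth's coin shows at full-size pixels (276,220), (171,234) and (139,217) in the three wrist views. The fin and carriage are at about (355,205) in view 1 and (303,180) in view 2.

```bash
python3 - <<'E'
from h import *
C=[dict(np.load(f"/tmp/w{i}.npz")) for i in range(3)]
q=[]
for i,(u0,v0) in enumerate(((276,220),(171,234),(139,217))):
    c=C[i];g=cv2.cvtColor(c["image"],cv2.COLOR_BGR2GRAY)[v0-16:v0+17,u0-16:u0+17]
    k,l,st,ce=cv2.connectedComponentsWithStats((g>90).astype(np.uint8))
    j=min(range(1,k),key=lambda j:np.hypot(*(ce[j]-16))+ (99 if st[j,4]<60 else 0)); p=ce[j]+[u0-16,v0-16]; q.append(p)
    w=cloud(c); print("coin px",p.round(1),st[j],"depth",w[int(round(p[1])),int(round(p[0]))].round(4))
    X=w.reshape(-1,3); I=c["image"].reshape(-1,3).mean(1)
    r=(X[:,2]>.277)&(X[:,2]<.285)&(abs(X[:,0]-.445)<.03)&(X[:,1]>-.3)&(X[:,1]<.23)&(I>110); A=X[r]
    ln=cv2.fitLine(A[:,:2].astype(np.float32),cv2.DIST_HUBER,0,.003,.003).ravel(); print(" rail slope",ln[0]/ln[1],"x at y=0",ln[2]-ln[3]*ln[0]/ln[1],len(A),np.median(A[:,2]))
    f=(X[:,2]>.325)&(X[:,2]<.35)&(X[:,0]>.41)&(X[:,0]<.48)&(X[:,1]>.2)&(X[:,1]<.35);B=X[f]
    if len(B):
        t=B[B[:,2]>.338]; print(" fin",len(B),len(t),np.median(t,0).round(4),np.percentile(t,[3,97],axis=0).round(4).tolist())
    f=(X[:,2]>.28)&(X[:,2]<.296)&(X[:,0]>.40)&(X[:,0]<.49)&(X[:,1]>.2)&(X[:,1]<.34)&(I<70);B=X[f]
    if len(B): print(" carriage top",len(B),np.percentile(B,[3,97],axis=0).round(4).tolist())
for a,b in((0,1),(0,2)):
    X=tri(C[a],q[a],C[b],q[b]); print("coin",X,proj(C[a],X)-q[a])
c=C[2]["image"][140:220,260:360];d=C[1]["image"][160:240,310:410]
cv2.imwrite("pics/fin.png",cv2.convertScaleAbs(cv2.resize(cv2.hconcat([c,d]),(800,320),interpolation=cv2.INTER_NEAREST),alpha=2.2))
E
```

```text
coin px [276.8 219.4] [  5   4  24  23 425] depth [ 0.5598 -0.0693  0.027 ]
 rail slope 0.017771045 x at y=0 0.44070894 6179 0.28096413023236033
 carriage top 1323 [[0.4172, 0.2645, 0.2822], [0.4728, 0.3023, 0.2942]]
coin px [170.8 233.2] [  5   5  23  22 402] depth [ 0.5609 -0.0675  0.0249]
 rail slope 0.016876707 x at y=0 0.44068328 4896 0.2810028505096798
 fin 471 352 [0.4429 0.2938 0.3419] [[0.427, 0.2878, 0.3395], [0.4599, 0.301, 0.3433]]
 carriage top 1370 [[0.4171, 0.2658, 0.2836], [0.4724, 0.3373, 0.2898]]
coin px [138.3 217.5] [  4   6  24  22 422] depth [ 0.563  -0.069   0.0239]
 rail slope 0.017513828 x at y=0 0.44083625 4066 0.2810617504077179
 fin 458 440 [0.4455 0.2946 0.342 ] [[0.4273, 0.2879, 0.3398], [0.464, 0.3014, 0.3434]]
 carriage top 1627 [[0.4174, 0.2674, 0.2846], [0.4729, 0.3372, 0.2892]]
coin [ 0.56298206 -0.07001631  0.02009704] [0.00528468 0.03986272]
coin [ 0.56277285 -0.07001301  0.02047815] [-9.63745379e-06  6.38441607e-04]
```

View pics/fin.png

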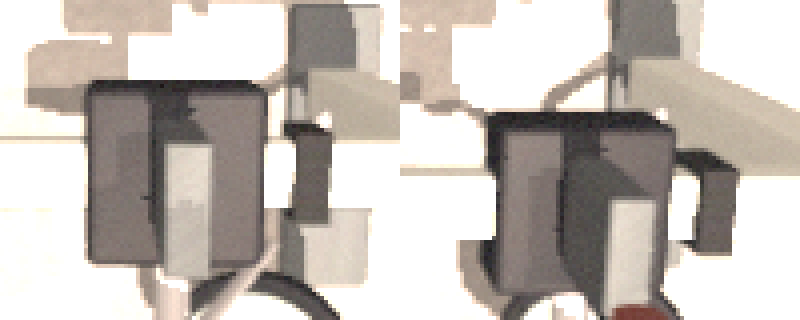

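```bash
cat >> h.py <<'E'
TH=.0174; D=np.array([np.sin(TH),np.cos(TH),0]); N=np.array([np.cos(TH),-np.sin(TH),0]); P0=np.array([.4407,-.0077,0])
S_PARK=.3022; S_COIN=-.0597
def fin(s,z=.301): return P0+s*D+[0,0,z]
def angle(c,s):
    """swing angle from the counterweight's face; s: carriage coordinate along rail"""
    w=cloud(c)-P0; a=w@D-s; x=w@N; z=w[...,2]-.27
    m=(x>.078)&(x<.093)&(z>.02)&(z<.105)&(abs(a)<.1)
    ca=(a[m].min()+a[m].max())/2 if 0 else a[m].mean(); cz=z[m].mean()
    L=(x>.06)&(x<.185)&(z>-.21)&(z<-.11)&(abs(a)<.16)  # ring + arm foot
    return np.arctan2(-ca,cz),m.sum(),np.hypot(ca,cz),a[L].mean() if L.any() else np.nan,L.sum()
E
python3 - <<'E'
from h import *
S=dict(np.load("/tmp/scene0.npz")); print(angle(S,S_PARK))
w=cloud(S)-P0; a=w@D-S_PARK;x=w@N;z=w[...,2]-.27
m=(x>.05)&(x<.2)&(z>-.22)&(z<.12)&(abs(a)<.16)
for lo in np.arange(-.22,.12,.02):
    k=m&(z>lo)&(z<lo+.02); print(round(lo,2),k.sum(),a[k].mean().round(3) if k.any() else "",x[k].mean().round(3) if k.any() else "")
print(-S["R"].T@S["t"])
E
```

```text
(np.float64(0.36795258217967647), np.int64(160), np.float64(0.0707878171701188), np.float64(0.04765367078858826), np.int64(646))
-0.22 0  
-0.2 9 0.049 0.056
-0.18 169 0.021 0.128
-0.16 407 0.055 0.124
-0.14 63 0.077 0.117
-0.12 6 0.035 0.071
-0.1 11 0.027 0.072
-0.08 10 0.02 0.071
-0.06 9 0.013 0.072
-0.04 12 0.007 0.07
-0.02 13 -0.004 0.075
-0.0 42 -0.006 0.071
0.02 6 -0.024 0.084
0.04 72 -0.03 0.079
0.06 109 -0.034 0.077
0.08 95 -0.028 0.072
0.1 0  
[ 1.14726156 -0.58668887  1.12627819]
```

```bash
cat >> h.py <<'E'
def lens_angle(c,s):
    w=cloud(c)-P0; a=w@D-s; x=w@N; z=w[...,2]-.27
    m=(x>.085)&(x<.178)&(z>-.185)&(z<-.07)&(abs(a)<.19)
    return np.arcsin(np.clip(np.median(a[m])/.165,-1,1)) if m.sum()>100 else np.nan, m.sum()
def watch(n,s,gap=0):
    import bench
    t,y=[],[]
    for _ in range(n):
        t.append(bench.current_clock()); c=bench.capture("scene"); y.append(lens_angle(c,s)[0])
        if gap: bench.sleep(gap)
    return np.array(t),np.array(y)
def fit(t,y,w=4.4):
    """y ~ Re(Z exp(i w t)) (absolute clock) + b"""
    k=np.isfinite(y); A=np.c_[np.cos(w*t),-np.sin(w*t),np.ones_like(t)][k]
    p=np.linalg.lstsq(A,y[k],rcond=None)[0]
    return p[0]+1j*p[1],p[2],np.std(A@p-y[k])
E
python3 - <<'E'
from bench import *
from h import *
q=quat(TH); S=dict(np.load("/tmp/scene0.npz")); print("parked",lens_angle(S,S_PARK))
move_ptp(fin(S_PARK,.42),q); servo_line(fin(S_PARK),q,rate=.12,contact_N=8)
p=np.array(current_position()); print(p,fin(S_PARK),current_force())
move_gripper(0.0); print("gap",current_finger_gap(),current_grip_force(),current_clock(),current_force())
c=capture("scene"); cv2.imwrite("pics/grip.png",c["image"]); print("angle",lens_angle(c,S_PARK))
E
```

```text
parked (np.float64(0.29823161983685476), np.int64(592))
[0.44655534 0.2947245  0.30192419] [0.44595801 0.29445425 0.301     ] [ 0.99071948 -0.12299324 -1.01050245]
gap 0.013653838046132802 29.9995020031929 8.075 [ 0.49377918 -2.8769263   1.38207475]
angle (np.float64(0.3005473517170126), np.int64(586))
```

View pics/grip.png

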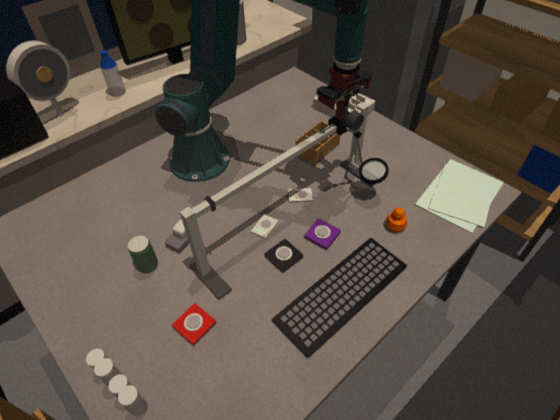

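The fin is held (gap 13.7 mm), the magnifier is still parked with its lens at (374,171), and the coin is clear at (284,254). Next I'll draw it slowly off the peg.

```bash
python3 - <<'E'
from bench import *
from h import *
q=quat(TH)
servo_line(fin(S_PARK-.1),q,rate=.08); print(current_clock(),current_position(),fin(S_PARK-.1))
t,y=watch(32,S_PARK-.1)
print(np.c_[t,y].round(3).tolist())
from scipy.optimize import minimize_scalar
r=minimize_scalar(lambda w:fit(t,y,w)[2],bounds=(4,4.8),method="bounded"); print(r.x,r.fun,fit(t,y,r.x),fit(t,y),abs(fit(t,y)[0]))
print(current_finger_gap(),current_force())
E
```

```text
9.525 [0.4441305  0.19432345 0.30096111] [0.4442181  0.19446939 0.301     ]
[[9.525, -0.473], [9.575, -0.396], [9.625, -0.3], [9.675, -0.203], [9.725, -0.088], [9.775, 0.026], [9.825, 0.133], [9.875, 0.231], [9.925, 0.324], [9.975, 0.393], [10.025, 0.446], [10.075, 0.476], [10.125, 0.482], [10.175, 0.467], [10.225, 0.427], [10.275, 0.368], [10.325, 0.295], [10.375, 0.199], [10.425, 0.093], [10.475, -0.013], [10.525, -0.122], [10.575, -0.227], [10.625, -0.33], [10.675, -0.411], [10.725, -0.473], [10.775, -0.509], [10.825, -0.534], [10.875, -0.54], [10.925, -0.511], [10.975, -0.454], [11.025, -0.377], [11.075, -0.293]]
4.3398868269522906 0.005165791831744792 (np.complex128(0.5114577251641412+0.03824082312578906j), np.float64(-0.025522665622444266), np.float64(0.005165791831744792)) (np.complex128(0.4401756649492317-0.2644500851027003j), np.float64(-0.021452182214980603), np.float64(0.010492648722701243)) 0.5135060501340989
0.013772775382559775 [-1.03472744  0.11691994 -0.75193669]
```

```bash
python3 - <<'E'
from bench import *
from h import *
q=quat(TH); s1=S_PARK-.23
print(current_clock()); sleep(12.091-current_clock())
t0=current_clock(); servo_line(fin(s1),q,rate=.33); print("move",t0,current_clock(),current_position(),fin(s1))
t,y=watch(30,s1); print(np.c_[t,y].round(3)[:10].tolist())
from scipy.optimize import minimize_scalar
r=minimize_scalar(lambda w:fit(t,y,w)[2],bounds=(4.2,4.6),method="bounded"); Z,b,e=fit(t,y,r.x); print(r.x,b,e,abs(Z))
ph=np.angle(Z); k=np.arange(30); m=((2*k+1)*np.pi-ph)/r.x; print("minima",m[m>t[0]][:5],current_clock())
# kick as seen at move middle
tm=(t0+.2); print("theta-phasor at tm after",Z*np.exp(1j*r.x*tm),"before",(0.5115+.0382j)*np.exp(1j*4.34*tm))
print(current_finger_gap(),current_force())
E
```

```text
11.125
move 12.0917 12.6333 [0.44174258 0.0631811  0.30095521] [0.44195622 0.06448907 0.301     ]
[[12.633, -0.059], [12.683, -0.004], [12.733, 0.047], [12.783, 0.1], [12.833, 0.145], [12.883, 0.182], [12.933, 0.207], [12.983, 0.22], [13.033, 0.224], [13.083, 0.214]]
4.3875247241238196 -0.019508719526347404 0.0025545118936998825 0.2434616060267318
minima [13.7415455  15.17360246 16.60565942 18.03771637 19.46977333] 14.1333
theta-phasor at tm after (-0.24272046654826246+0.018982326720119902j) before (-0.5128780766516337-0.006896991381819265j)
0.013836742195613734 [-3.17191806  1.83150643 -0.75846643]
```

```bash
python3 - <<'E'
from bench import *
from h import *
q=quat(TH); s1=S_COIN
sleep(14.829-current_clock())
t0=current_clock(); servo_line(fin(s1),q,rate=.132/.69); print("move",t0,current_clock(),current_position(),fin(s1))
t,y=watch(30,s1); Z,b,e=fit(t,y,4.4); print(b,e,abs(Z))
m=((2*np.arange(40)+1)*np.pi-np.angle(Z))/4.4; print("minima",m[m>t[0]][:5],current_clock())
c=capture("scene"); w=cloud(c)-P0;a=w@D-s1;x=w@N;z=w[...,2]-.27
k=(x>.07)&(x<.185)&(z>-.185)&(z<-.14)&(abs(a)<.1); print("lens centre s,x",a[k].mean(),x[k].mean(),(a[k].min()+a[k].max())/2,(x[k].min()+x[k].max())/2)
cv2.imwrite("pics/over.png",np.hstack([c["image"][120:330,180:400],capture("top")["image"][120:330,200:420]]))
print(current_finger_gap(),current_force(),current_clock())
E
```

```text
move 14.825 15.6667 [ 0.43939087 -0.06882983  0.30096179] [ 0.43966127 -0.06739096  0.301     ]
-0.025669928596586743 0.0023242915765424254 0.003063494425341577
minima [16.88006185 18.30805851 19.73605517 21.16405183 22.59204849] 17.1667
lens centre s,x -0.0041783450079513704 0.12532798663426228 -0.0026294583952844452 0.12251200712321475
0.013723132928287514 [-4.51570321 -1.69167223 -0.68521121] 17.2667
```

View pics/over.png

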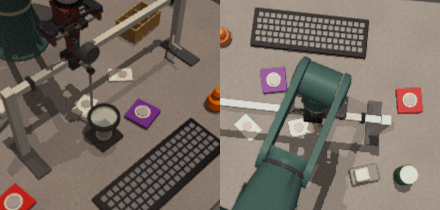

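The swing has been cancelled (amplitude 0.003 rad), and the lens sits over the black plinth's coin within about 4 mm. I'll hold, let go, and check.

```bash
python3 - <<'E'
from bench import *
from h import *
q=quat(TH)
sleep(3.0); move_gripper(.06); sleep(.3)
p=np.array(current_position()); servo_line(p+[0,0,.15],rate=.1)
t,y=watch(30,S_COIN); Z,b,e=fit(t,y,4.4); print(b,e,abs(Z),current_clock(),current_force(),current_position())
c=capture("scene"); w=cloud(c)-P0;a=w@D;x=w@N;z=w[...,2]-.27
k=(x>.07)&(x<.185)&(z>-.185)&(z<-.14)&(abs(a-S_COIN)<.1); print("lens-coin s",a[k].mean()-S_COIN,x[k].mean()-.1228)
c=capture("wrist"); w=cloud(c)-P0;a=w@D;x=w@N;z=w[...,2]; k=(z>.335)&(z<.348)&(abs(x)<.025); print("fin s",np.median(a[k])-S_COIN,k.sum())
E
```

```text
-0.02539785623603908 0.001636254572332739 0.003584643500566307 24.575 [ 0.28254386 -0.61207382 -0.41903306] [ 0.43967734 -0.06743373  0.45100527]
lens-coin s -0.0034452451755994373 0.0024008603978957627
fin s 0.0005216930104040979 555
```

```bash
python3 -c "
from bench import *
print(close_job())"
```

```text
the job is handed in; nothing more can be done
None
```

The job is handed in, with no verdict shown: the magnifier came off its peg, was held still over the black plinth's coin for over 4 s, and was let go with the gripper clear, the lens about 4 mm from the coin's centre and a swing of about 0.004 rad, at about 25 s of the 56 s allowed.

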